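# Fetch the screw jar from behind the bottles and kit the repair tray

### The job

Kit the job tray for a frame repair: the screw jar goes upright in the drawn ring and the screwdriver inside the long drawn outline (either way round). The jar stands behind two bottles on the white stand, so first set both bottles upright on the dark side mat; only when both stand there fetch the jar, and only when the jar is in its ring put each bottle back upright on the very ring of the stand it came from.

Things in the scene. Friction and masses are not known exactly. Their poses are not given: they have to be found in the camera images.
- stand: White fixed bottle stand; place and yaw vary. Plate 118x170, 6 thick, x -77..+41, y +-85. Origin: at bench level under the rear ring (54 across, jar on it). +x points to the back wall (x 36..41, 44 high); side lips 20 high at y +-82, x 9..39. Two front rings, 48 across, centred at x -36, y +38 and x -36, y -38: a bottle starts centred on each; which is where varies. Sizes in mm.
- side_mat: Plain dark rubber mat, fixed, 90 (its x) x 170 (its y) mm, 4 mm thick, the side area for the bottles; its place and yaw vary. Origin: centre of the underside. (Near by, not to be touched: a tall fixed white machine between the left and right halves of the worktop, at about x 480 to 730, y -20 to 200 mm in the robot's frame; carry things past its front.)
- job_tray: White fixed tray with grey rim, 96 (its x) x 220 (its y); floor 3 thick, rim 8 high, 3 thick; place and yaw vary. Origin: centre of the underside. Drawn on the floor: a ring 54 across centred at x 0, y +72 (for the jar) and a long rounded outline 24x128 along the tray's y, centred at x 0, y -35 (for the screwdriver). Sizes in mm.
- spray: Lens cleaner bottle, blue with white nozzle, the taller one: body 38 mm diameter up to 91 mm, nozzle about 20 mm diameter up to 120 mm; 0.12 kg. Origin: centre of its underside, z up.
- dropper: Oil dropper bottle, white with red tip, the smaller one: body 32 mm diameter up to 62 mm (sloping shoulder at the top), tip 16 mm diameter up to 82 mm; 0.05 kg. Origin: centre of its underside, z up.
- jar: Low round screw jar: clear, 45 mm diameter, with a black lid 47 mm diameter from 28 to 40 mm height; 0.04 kg. Starts on the rear ring of the stand. Origin: centre of its underside, z up.
- driver: Small screwdriver lying flat on the bench, 115 long along its y: round handle 10 thick from y -8 to +58, blade 3 thick from y -58 to -8. Origin: mid-length, 5 below its axis (underside as it first lies; it can roll). Balance point near y +20: grip the handle there. Sizes in mm.

How it is judged:
On the way, in this order (a step that is already met when the one before it is completed fails the run):
1. both bottles stand upright and released on the side mat while the jar is still in its place on the stand (angle between each of spray, dropper, jar's own z axis and vertical below 0.1 rad and x of spray in the frame of side_mat between -0.045 and 0.045 m and y of spray in the frame of side_mat between -0.085 and 0.085 m and z of spray in the frame of side_mat between 0 and 0.008 m and x of dropper in the frame of side_mat between -0.045 and 0.045 m and y of dropper in the frame of side_mat between -0.085 and 0.085 m and z of dropper in the frame of side_mat between 0 and 0.008 m and contact force between the fingers and spray below 0.2 N and contact force between the fingers and dropper below 0.2 N and distance of jar from where it was at the start of the episode below 0.02 m), for 0.2 s.
2. the jar stands released in the drawn ring of the tray while both bottles still stand on the side mat (angle between each of jar, spray, dropper's own z axis and vertical below 0.1 rad and x of jar in the frame of job_tray between -0.012 and 0.012 m and y of jar in the frame of job_tray between 0.06 and 0.084 m and z of jar in the frame of job_tray between -0.001 and 0.007 m and contact force between the fingers and jar below 0.2 N and linear speed of jar below 0.02 m/s and x of spray in the frame of side_mat between -0.045 and 0.045 m and y of spray in the frame of side_mat between -0.085 and 0.085 m and z of spray in the frame of side_mat between 0 and 0.008 m and x of dropper in the frame of side_mat between -0.045 and 0.045 m and y of dropper in the frame of side_mat between -0.085 and 0.085 m and z of dropper in the frame of side_mat between 0 and 0.008 m), for 0.2 s.
At the end, for the whole second after the job is handed in: Jar upright within 12 mm of the tray ring's centre along each axis; driver lying within 12 mm across and 15 mm along of the long outline's centre, within 0.15 rad, either way round; each bottle upright within 13 mm of where it first stood; all released and at rest (angle between each of jar, spray, dropper's own z axis and vertical below 0.1 rad and x of jar in the frame of job_tray between -0.012 and 0.012 m and y of jar in the frame of job_tray between 0.06 and 0.084 m and z of jar in the frame of job_tray between -0.001 and 0.007 m and contact force between the fingers and jar below 0.2 N and linear speed of each of jar, driver, spray, dropper below 0.02 m/s and x of driver in the frame of job_tray between -0.012 and 0.012 m and y of driver in the frame of job_tray between -0.05 and -0.02 m and angle between the y axis of driver and the y axis of job_tray, either way round below 0.15 rad and height (world z) of driver below 0.02 m and contact force between the fingers and driver below 0.2 N and distance of each of spray, dropper from where it was at the start of the episode below 0.013 m and contact force between the fingers and spray below 0.2 N and contact force between the fingers and dropper below 0.2 N); the robot touches nothing.
It fails at once if a bottle or the jar is tipped over (angle between any of spray, dropper, jar's own z axis and vertical above 0.7 rad).
It also fails if it takes over 152 s, if anything falls off the work surface, if the arm or the gripper's body presses on something with over 40 N, if the wrist force passes 120 N, or if a joint passes its speed limit or range.

### The arm

A 6-joint arm with a two-finger parallel gripper is mounted at the origin on a cart in front of the work surface, level with it; the furniture and walls round the work are solid. World frame = base frame: x ahead of the robot, y to its left, z up, the work surface at z = 0. Lengths are in m, angles in rad, forces in N, time in s.
With the tool pointing down it reaches from about 0.35 to 0.775 m from the base axis. Payload 7.3 kg.
Tool frame: the origin (TCP) lies midway between the tips of the shut fingers; the grasp point (between the pads) lies ctrl.tcp_to_grasp behind it (ctrl.tcp_to_grasp is the distance from the TCP to the grasp point, in m); z points along the fingers, y is the line along which they close (so a half turn about z gives the same grasp; the last joint's range is limited). The gripper opens to 92 mm and grips with 3 to 60 N. Pads are 19 mm wide; open, the fingers measure 130 mm over their backs; the gripper's body (75 mm by 190 mm) begins 47 mm behind the grasp point.
Start: joints at [1.136, 0.342, 1.524, -0, 1.275, -0.146], TCP at [0.15, 0.503, 0.227] pointing down, gripper open.
Joint ranges: [-2.53, 2.53], [-0.77, 2.02], [0.04, 2.7], [-1, 4.14], [0.28, 2.66], [-3.11, 3.11]. Speed limits (rad/s): [2.57, 2.57, 3.14, 3.14, 3.14, 3.14].

### API

Orientations are given as a 3x3 rotation matrix whose columns are the frame's x, y, z axes.
In Python, from rig import sense, read_camera, camera_params, ctrl gives the robot as it stands.
- The arm moves only by the shell command python3 -m handwheel 'ROWS' [FORCE]. ROWS is JSON, a list that holds one entry, the list of rows, each a list of 7 numbers: the turn, a rotation vector about the tool's x, y, z in rad, then the shift along the tool's x, y, z in mm, then the opening, from 0 (shut) to 1 (fully open). In form: [[[rx, ry, rz, dx, dy, dz, gripper], ...]]. A call has 1 to 20 rows; each row is the pose to reach, as a shift and turn from the pose commanded when the call began, along the tool's axes at that moment; what a row does not reach only later rows make up. A row lasts 1/8 s, in which the tool goes at most 62.5 mm and 10.7 degrees, less where a joint would pass 70% of its speed; a pose out of reach is approached as far as the arm can. A call with a gripper value outside its range is refused whole. The fingers move at their own pace and stop on an object; FORCE is the grip in N (left out, the last holds). Time passes only in rows, so rows that repeat a pose let the fingers close. It gives the time, the measured TCP pose, the force, the opening and the grip force at its end, in the units of the state.
- sense(): the state, without advancing time (a new reading comes with each control period).
- read_camera(name): name is "side" or "top" or "wrist"; returns the picture (400x640x3 uint8, red, green, blue); there is no depth.
- camera_params(name): a dict with "camera_matrix" (3x3 intrinsics, pixels), "pose" (4x4, takes a point from camera to world coordinates). Camera axes: x right, y down, z forward; pixel columns grow to the right and rows downward; lengths in m; the calibration is good to about 2 mm. The wrist camera is an equidistant fisheye: a pixel r from the principal point sees the ray r / f radians off the axis. A picture is of the moment at which its call begins: read the wrist's pose just before it. camera_params takes no time and is no camera call; for the wrist camera it gives the pose at the moment of the call.
- ctrl.sign_off(): hands the job in; it is judged then, once.
The state is a dict: "time_s": time; "joint_pos": joint angles; "qvel": joint speeds; "joint_efforts": joint torques, N m; "eef_pos": TCP position; "orientation": TCP orientation; "force": force on the tool from outside, world axes, zero at the start; "ft_torque": the same for the moment, N m; "width": finger opening in m; "grasp_force": force on a finger pad.
Only numpy, scipy, OpenCV 4.12 (cv2) and the standard library are available. Lean on these libraries where they do the work, as an engineer would, in place of code of your own. Each camera call takes 0.05 s, during which the arm holds its last target. There are 200 camera calls.

## Working session

There is one attempt and no reset: what is moved stays moved. The work goes in short steps, Python scripts to look and compute and a shell command to move; the robot and the scene stay as the last step left them, time stands still between calls to the robot, and variables do not carry over. Pictures are saved under pics/ and viewed, at most 14 in all, crops included, and the job is handed in when it is done.

```bash
ls; mkdir -p pics; python3 - <<'E'
from rig import sense, read_camera, camera_params, ctrl
import cv2,numpy as np
np.set_printoptions(precision=4,suppress=True)
s=sense(); print(s, ctrl.tcp_to_grasp)
for n in ["top","side"]:
    p=camera_params(n); print(n,p["camera_matrix"],p["pose"])
    im=read_camera(n); np.save(f"pics/{n}0.npy",im)
    cv2.imwrite(f"pics/{n}0.png",im[:,:,::-1])
E
```

```text
pics
{'time_s': 0.0, 'joint_pos': array([ 1.136 ,  0.3427,  1.525 ,  0.    ,  1.2754, -0.146 ]), 'qvel': array([ 0.0005,  0.0011, -0.0002, -0.0001,  0.0014, -0.0006]), 'joint_efforts': array([ -0.0003, -43.1238, -24.422 ,   0.0719,   0.0558,  -0.0001]), 'eef_pos': array([0.1493, 0.5029, 0.226 ]), 'orientation': array([[-0.9586,  0.2848, -0.0007],
       [ 0.2848,  0.9586, -0.0014],
       [ 0.0002, -0.0015, -1.    ]]), 'force': array([-0.2799,  0.2618, -0.4414]), 'ft_torque': array([-0.0449,  0.0148,  0.0047]), 'grasp_force': 0.0, 'width': 0.09169658764959049} 0.0188
top [[519.1578   0.     317.8201]
 [  0.     519.1578 192.0574]
 [  0.       0.       1.    ]] [[-0.1111 -0.9728  0.2031  0.3302]
 [-0.9938  0.109  -0.0214  0.0167]
 [-0.0013 -0.2042 -0.9789  1.0614]
 [ 0.      0.      0.      1.    ]]
side [[454.9777   0.     322.9736]
 [  0.     454.9777 200.5695]
 [  0.       0.       1.    ]] [[-0.9909 -0.0727  0.113   0.4255]
 [-0.1344  0.5241 -0.841   0.7977]
 [ 0.002  -0.8485 -0.5291  0.5211]
 [ 0.      0.      0.      1.    ]]
```

View pics/top0.png

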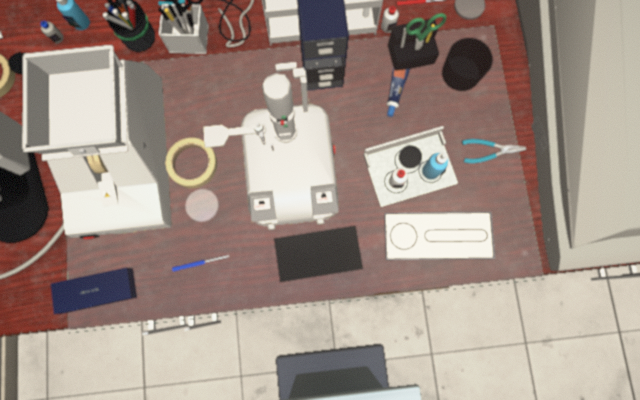

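View pics/side0.png

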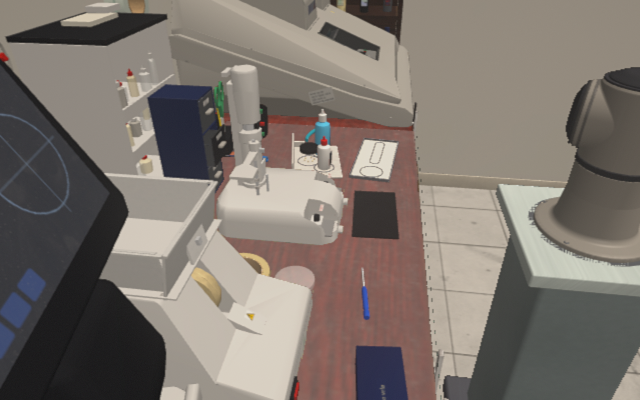

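```bash
cat > h.py <<'E'
import numpy as np,cv2
from rig import sense, read_camera, camera_params, ctrl
np.set_printoptions(precision=4,suppress=True)
def ray(n,px,P=None):
    P=P or camera_params(n);K=P["camera_matrix"];T=P["pose"]
    x=(px[0]-K[0,2])/K[0,0];y=(px[1]-K[1,2])/K[1,1]
    if n=="wrist":
        t=np.hypot(x,y);k=np.sin(t)/max(t,1e-9);d=np.array([x*k,y*k,np.cos(t)])
    else: d=np.array([x,y,1.])
    return T[:3,3],T[:3,:3]@d
def onz(n,px,z,P=None):
    o,d=ray(n,px,P);return o+d*(z-o[2])/d[2]
def tri(a,b):
    A=[];r=[]
    for o,d in (a,b):
        d=d/np.linalg.norm(d);M=np.eye(3)-np.outer(d,d);A.append(M);r.append(M@o)
    return np.linalg.lstsq(np.vstack(A),np.hstack(r),rcond=None)[0]
def blobs(mask,box,amin=15):
    x0,y0,x1,y1=box;m=np.zeros_like(mask,np.uint8);m[y0:y1,x0:x1]=mask[y0:y1,x0:x1]
    n,l,st,c=cv2.connectedComponentsWithStats(m)
    o=[i for i in range(1,n) if st[i,4]>=amin];o.sort(key=lambda i:-st[i,4])
    return [(c[i],st[i],(l==i).astype(np.uint8)) for i in o]
def rect(m):
    return cv2.minAreaRect(max(cv2.findContours(m,0,1)[0],key=cv2.contourArea))
E
python3 - <<'E'
from h import *
im=np.load("pics/top0.npy");hsv=cv2.cvtColor(im,cv2.COLOR_RGB2HSV);H,S,V=cv2.split(hsv)
def show(t,bs,z,k=3):
    for c,st,m in bs[:k]: 
        r=rect(m);print(t,c.round(1),st,"rectc",np.round(r[0],1),np.round(r[1],1),round(r[2],1),"w",onz("top",r[0],z))
tb=(384,210,496,262)
show("traywhite",blobs((V>170)&(S<40),tb),.003,4)
show("traydark",blobs(((V<170)&(S<60)),(388,216,491,256),8),.003,6)
show("mat",blobs((V<60),(265,220,370,285)),.004,2)
bs=blobs((V<60),(265,220,370,285))
print(np.array([onz("top",p,.004)[:2] for p in cv2.boxPoints(rect(bs[0][2]))]))
show("lid",blobs((V<60),(395,140,425,172)),.04,2)
show("red",blobs(((H<8)|(H>172))&(S>140)&(V>100),(385,165,410,190),2),.082)
show("blue",blobs((H>90)&(H<120)&(S>100),(418,145,452,185),5),.091)
show("drv",blobs((H>100)&(H<130)&(S>120),(165,250,210,280),5),.005)
show("stand",blobs((V>165)&(S<45),(360,125,462,208)),.006)
c1=cv2.resize(im[120:270,350:510],(800,750)[:2],interpolation=cv2.INTER_CUBIC)
c1=cv2.resize(im[125:265,360:500],(600,600),interpolation=cv2.INTER_CUBIC)
cv2.imwrite("pics/c1.png",c1[:,:,::-1])
s=np.load("pics/side0.npy")
cv2.imwrite("pics/c2.png",cv2.resize(s[95:200,280:420],(800,600),interpolation=cv2.INTER_CUBIC)[:,:,::-1])
E
```

```text
traywhite [438.3 235.5] [ 385  213  108   46 4830] rectc [438.5 235.5] [ 45. 107.] 90.0 w [ 0.4321 -0.2417  0.003 ]
mat [307.3 265.2] [278 249  67  31 725] rectc [310.9 261.1] [28.1 63.9] 81.9 w [0.4093 0.0234 0.004 ]
[[ 0.4358  0.0893]
 [ 0.4397 -0.0407]
 [ 0.383  -0.0419]
 [ 0.3793  0.0867]]
red [400.6 173.3] [398 171   6   6  29] rectc [400.5 173.5] [5. 5.] 90.0 w [ 0.5521 -0.1683  0.082 ]
blue [436.6 164.8] [430 154  17  20 141] rectc [436.6 163.9] [16.8 14.2] 36.0 w [ 0.5611 -0.2386  0.091 ]
drv [187.9 265.3] [173 261  31  10 104] rectc [187.9 265.3] [ 3.2 31.3] 76.6 w [0.4285 0.2711 0.005 ]
stand [407.7 168. ] [ 364  126   94   81 3854] rectc [410.7 166.3] [61.3 84.6] 73.6 w [ 0.5824 -0.2062  0.006 ]
```

View pics/c1.png

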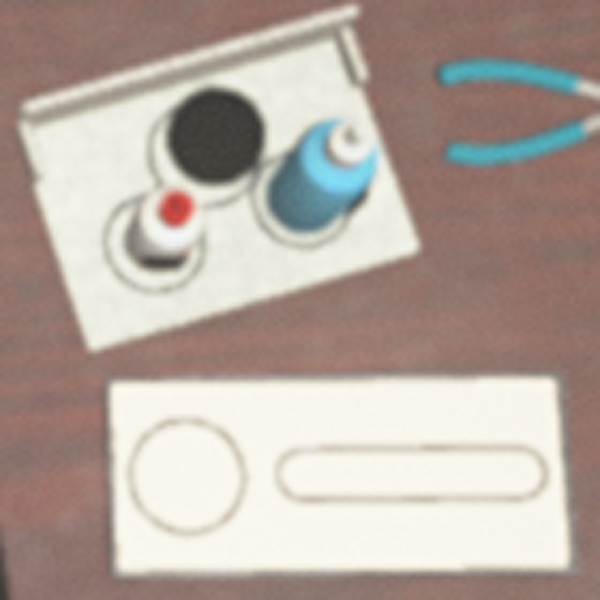

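View pics/c2.png

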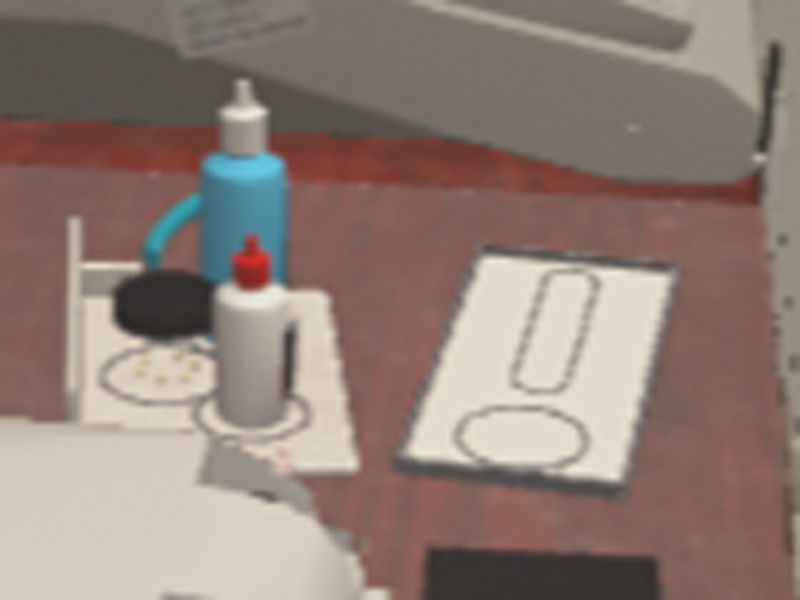

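```bash
python3 - <<'E'
from h import *
im=np.load("pics/top0.npy");hsv=cv2.cvtColor(im,cv2.COLOR_RGB2HSV);H,S,V=cv2.split(hsv)
g=cv2.cvtColor(im,cv2.COLOR_RGB2GRAY)
# tray lines: 
bh=cv2.morphologyEx(g,cv2.MORPH_BLACKHAT,np.ones((7,7),np.uint8))
for c,st,m in blobs(bh>18,(387,217,491,255),20)[:4]:
    ct=max(cv2.findContours(m,0,1)[0],key=cv2.contourArea); r=rect(m)
    print("line",c.round(1),st,np.round(r[0],2),np.round(r[1],1),r[2],onz("top",r[0],.003))
    print("   box c",onz("top",(st[0]+(st[2]-1)/2,st[1]+(st[3]-1)/2),.003))
# tray outer corners
for t,mask,box,z,ks in (("tray",(V>165)&(S<50),(380,206,500,266),.003,1),("mat",(V<75)&(S<90),(262,215,372,290),.004,1)):
    b=blobs(cv2.morphologyEx(mask.astype(np.uint8),cv2.MORPH_CLOSE,np.ones((5,5))),box)[0]
    ct=cv2.findContours(b[2],0,1)[0];ct=max(ct,key=cv2.contourArea)
    q=cv2.approxPolyDP(cv2.convexHull(ct),6,True)[:,0]
    W=np.array([onz("top",p,z)[:2] for p in q]);print(t,q.tolist(),W,"sides",np.linalg.norm(W-np.roll(W,1,0),axis=1),"mean",W.mean(0))
print("matV",V[253,318],S[253,318],hsv[235,300],"lid",hsv[157,410])
for c,st,m in blobs(V<110,(395,140,425,172),50)[:1]:
    r=rect(m);print("lid",c,st,r,onz("top",r[0],.04),onz("top",(410.4,156.7),.04))
crop=lambda x,y:(360+(x+.5)/4.2857-.5,125+(y+.5)/4.2857-.5)
for n,p,z in (("ringL",(155,241),.006),("ringR",(302,200),.006),("FL",(92,351),.006),("FR",(420,248),.006),("red",(177,208),.078),("nozz",(349,145),.11),("trayring",(188,476),.003),("outl",(412,473),.003),("lid",(216,136),.04)):
    print(n,onz("top",crop(*p),z))
sc=lambda x,y:(280+(x+.5)*140/800-.5,95+(y+.5)*105/600-.5)
for n,a,b in (("red",(177,208),(252,262)),("lid",(216,136),(168,302))):
    print("tri",n,tri(ray("top",crop(*a)),ray("side",sc(*b))))
sd=np.load("pics/side0.npy");hs=cv2.cvtColor(sd,cv2.COLOR_RGB2HSV)
b=blobs((hs[...,0]>105)&(hs[...,0]<130)&(hs[...,1]>120),(345,265,385,330),10)
for c,st,m in b[:2]: r=rect(m);print("drv side",c,st,r,onz("side",c,.005))
b=blobs((H>100)&(H<130)&(S>120),(165,250,210,280),5)[0]
l=cv2.fitLine(np.argwhere(b[2])[:,::-1].astype(np.float32),2,0,.01,.01).ravel();print(l)
for k in (-16,0,16): print(onz("top",l[2:]+k*l[:2],.005))
print("drvtip",onz("top",(228.5,256.8),.005))
cv2.imwrite("pics/c3.png",cv2.resize(im[215:300,160:370],(800,324),interpolation=cv2.INTER_CUBIC)[:,:,::-1])
E
```

```text
line [455.9 235.1] [424 228  64  15 328] [455.5 235. ] [14. 63.] 90.0 [ 0.4292 -0.2765  0.003 ]
   box c [ 0.4292 -0.2765  0.003 ]
line [403.4 235.5] [389 222  29  28 162] [403.  235.5] [27. 28.] 90.0 [ 0.4401 -0.1696  0.003 ]
   box c [ 0.4401 -0.1696  0.003 ]
tray [[490, 215], [492, 257], [387, 258], [386, 214]] [[ 0.4622 -0.354 ]
 [ 0.3767 -0.3426]
 [ 0.3984 -0.1307]
 [ 0.4882 -0.1411]] sides [0.2144 0.0863 0.213  0.0904] mean [ 0.4314 -0.2421]
mat [[354, 227], [360, 267], [280, 280], [275, 239]] [[ 0.4686 -0.072 ]
 [ 0.3865 -0.0739]
 [ 0.3786  0.0892]
 [ 0.462   0.0914]] sides [0.1636 0.0821 0.1633 0.0834] mean [0.4239 0.0087]
matV 60 9 [ 7 33 70] lid [25 23 68]
lid [410.0163 156.3651] [400 146  21  22 367] ((410.0, 156.5), (21.0, 20.0), 90.0) [ 0.5948 -0.2006  0.04  ] [ 0.5943 -0.2013  0.04  ]
ringL [ 0.5548 -0.1706  0.006 ]
ringR [ 0.5672 -0.2449  0.006 ]
FL [ 0.5043 -0.1328  0.006 ]
FR [ 0.537  -0.2981  0.006 ]
red [ 0.5536 -0.1699  0.078 ]
nozz [ 0.5663 -0.2436  0.11  ]
trayring [ 0.4397 -0.1705  0.003 ]
outl [ 0.4292 -0.277   0.003 ]
lid [ 0.5951 -0.2007  0.04  ]
tri red [ 0.5539 -0.17    0.0778]
tri lid [ 0.5943 -0.2     0.0433]
drv side [365.0694 302.9028] [362 287   7  32 144] ((365.0862121582031, 302.53448486328125), (31.308149337768555, 4.567501544952393), 85.2363510131836) [0.429  0.2704 0.005 ]
[  0.9722  -0.2341 187.8942 265.2981]
[0.4244 0.3029 0.005 ]
[0.4284 0.2712 0.005 ]
[0.4324 0.2395 0.005 ]
drvtip [0.4364 0.1884 0.005 ]
```

View pics/c3.png

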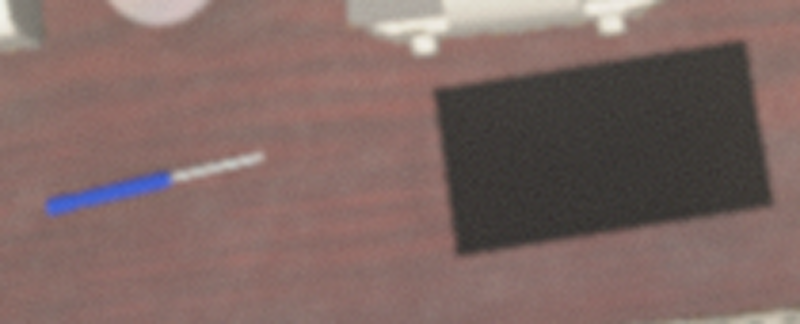

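```bash
cat >> h.py <<'E'
from scipy.spatial.transform import Rotation as Ro
TH=lambda a:np.array([[-np.sin(a),np.cos(a),0],[np.cos(a),np.sin(a),0],[0,0,-1]])
def plan(*ts):
    s=sense();R=np.array(s["orientation"]);p=np.array(s["eef_pos"])
    a0=np.arctan2(R[1,1],R[0,1])
    print("t %.1f"%s["time_s"],"tcp",p,"a %.3f"%a0,"w %.4f gf %.1f"%(s["width"],s["grasp_force"]),"F",s["force"].round(1),"q",s["joint_pos"].round(2))
    for x,y,z,a in ts:
        rv=Ro.from_matrix(R.T@TH(a)).as_rotvec();d=1000*R.T@(np.array([x,y,z])-p)
        print((x,y,z,round(a,3)),"-> rot",rv.round(3),"shift",d.round(1),"rows>=%d"%max(np.ceil(np.linalg.norm(d)/62.5),np.ceil(np.degrees(np.linalg.norm(rv))/10.7)))
E
python3 -c "
from h import *
plan((.4295,.261,.12,.104),(.4295,.261,.003,.104))"
```

```text
t 0.1 tcp [0.1493 0.5029 0.2261] a 1.282 w 0.0918 gf 0.0 F [ 0.8 -1.2  0.2] q [ 1.14  0.34  1.52 -0.    1.28 -0.15]
(0.4295, 0.261, 0.12, 0.104) -> rot [-0.001  0.001  1.178] shift [-337.5 -152.   106.3] rows>=7
(0.4295, 0.261, 0.003, 0.104) -> rot [-0.001  0.001  1.178] shift [-337.5 -151.8  223.3] rows>=7
```

```bash
python3 -m handwheel '[[[0,0,1.178,-337.5,-152,70,0.5],[0,0,1.178,-337.5,-152,70,0.5],[0,0,1.178,-337.5,-152,70,0.5],[0,0,1.178,-337.5,-152,70,0.5],[0,0,1.178,-337.5,-152,70,0.5],[0,0,1.178,-337.5,-152,70,0.5],[0,0,1.178,-337.5,-152,70,0.5],[0,0,1.178,-337.5,-152,106,0.4],[0,0,1.178,-337.5,-152,106,0.4],[0,0,1.178,-337.5,-152,106,0.4],[0,0,1.178,-337.5,-152,106,0.4]]]' 15; python3 - <<'E'
from h import *
plan((.4295,.261,.003,.104))
P=camera_params("wrist");im=read_camera("wrist");cv2.imwrite("pics/w1.png",im[:,:,::-1])
hs=cv2.cvtColor(im,cv2.COLOR_RGB2HSV)
for c,st,m in blobs((hs[...,0]>105)&(hs[...,0]<130)&(hs[...,1]>120),(0,0,640,400),30)[:3]:
    print(c,st,rect(m),onz("wrist",rect(m)[0],.005,P))
E
```

```text
time_s: 1.48
eef_pos: [0.4303, 0.262, 0.1219]
orientation: [[-0.104, 0.995, 0.002], [0.995, 0.104, 0.001], [0.001, 0.002, -1.0]]
force: [0.3, 0.4, -0.7]
width: 0.037
grasp_force: 0.0
t 1.5 tcp [0.4303 0.262  0.1219] a 0.105 w 0.0370 gf 0.0 F [ 0.3  0.4 -0.7] q [0.39 0.42 1.73 0.   0.99 0.29]
(0.4295, 0.261, 0.003, 0.104) -> rot [ 0.002 -0.001  0.001] shift [ -1.   -1.1 118.9] rows>=2
[308.8493  27.2938] [ 272    0   75   59 4060] ((309.0, 29.0), (58.0, 74.0), 90.0) [0.4033 0.4077 0.005 ]
[322.1122 181.5272] [317 147  11  72 624] ((321.9828796386719, 182.50892639160156), (71.07565307617188, 9.22276782989502), 89.01223754882812) [0.4293 0.2706 0.005 ]
[581.4375 396.25  ] [574 392  15   8  32] ((581.0, 395.5), (14.0, 7.0), -0.0) [ 1.0234 -0.1193  0.005 ]
```

View pics/w1.png

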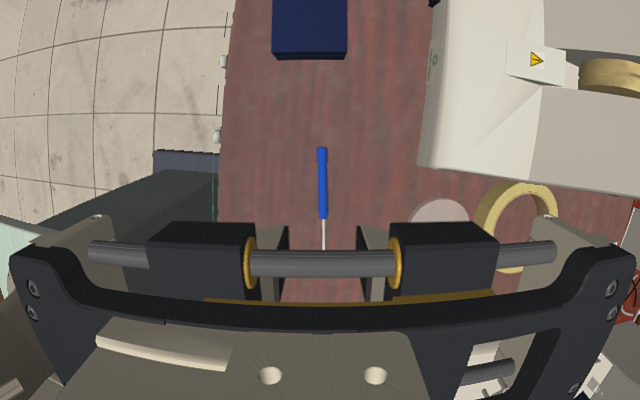

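```bash
python3 -m handwheel '[[[0,0,0,-1,-0.5,60,0.4],[0,0,0,-1,-0.5,105,0.4],[0,0,0,-1,-0.5,118,0.4],[0,0,0,-1,-0.5,118,0.4],[0,0,0,-1,-0.5,118,0.4],[0,0,0,-1,-0.5,118,0],[0,0,0,-1,-0.5,118,0],[0,0,0,-1,-0.5,118,0],[0,0,0,-1,-0.5,118,0],[0,0,0,-1,-0.5,118,0],[0,0,0,-1,-0.5,60,0],[0,0,0,-1,-0.5,-20,0],[0,0,0,-1,-0.5,-20,0]]]' 15; python3 - <<'E'
from h import *
y=np.array([.1007,.995]);
for sgn in (1,):
    g=np.array([.4287,-.2766])+.0145*y   # grasp at driver +y 14.5
plan((.40,.2,.14,-1.5),(.40,-.18,.14,-1.5),(g[0],g[1],.14,-.101),(g[0],g[1],.007,-.101))
P=camera_params("wrist");im=read_camera("wrist");cv2.imwrite("pics/w2.png",im[100:300,200:440,::-1])
E
```

```text
time_s: 3.15
eef_pos: [0.431, 0.2611, 0.1444]
orientation: [[-0.104, 0.995, 0.006], [0.995, 0.104, 0.003], [0.002, 0.006, -1.0]]
force: [0.5, -0.1, -1.2]
width: 0.0093
grasp_force: 15.0
t 3.1 tcp [0.431  0.2611 0.1444] a 0.104 w 0.0093 gf 15.0 F [ 0.5 -0.1 -1.2] q [0.39 0.39 1.71 0.   1.04 0.29]
(0.4, 0.2, 0.14, -1.5) -> rot [ 0.003 -0.006  1.604] shift [-57.6 -37.2   4.1] rows>=9
(0.4, -0.18, 0.14, -1.5) -> rot [ 0.003 -0.006  1.604] shift [-435.6  -76.7    3.1] rows>=9
(np.float64(0.43016015), np.float64(-0.26217250000000003), 0.14, -0.101) -> rot [ 0.006 -0.003  0.205] shift [-520.4  -55.2    3.1] rows>=9
(np.float64(0.43016015), np.float64(-0.26217250000000003), 0.007, -0.101) -> rot [ 0.006 -0.003  0.205] shift [-520.7  -56.   136.1] rows>=9
```

View pics/w2.png

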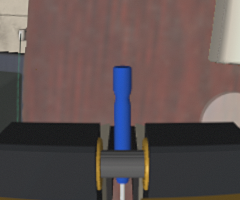

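```bash
python3 -m handwheel '[[[0,0,0.18,-6,-51,4,0],[0,0,1.6,-10,-53,4,0],[0,0,1.6,-15,-55,4,0],[0,0,1.6,-20,-58,4,0],[0,0,1.6,-30,-58,4,0],[0,0,1.6,-35,-58,4,0],[0,0,1.6,-40,-58,4,0],[0,0,1.6,-50,-58,4,0],[0,0,1.6,-58,-60,4,0],[0,0,1.6,-120,-65,4,0],[0,0,1.6,-180,-65,4,0],[0,0,1.6,-240,-70,4,0],[0,0,1.6,-300,-75,4,0],[0,0,1.6,-360,-75,4,0],[0,0,1.6,-420,-76,4,0],[0,0,1.6,-440,-76,4,0]]]'
python3 - <<'E'
from h import *
y=np.array([.1007,.995]);g=np.array([.4287,-.2766])+.0155*y
plan((*g,.10,-.101),(*g,.012,-.101),(*g,.0075,-.101))
E
```

```text
time_s: 5.2
eef_pos: [0.3991, -0.1879, 0.1358]
orientation: [[0.997, 0.071, -0.001], [0.071, -0.997, 0.0], [-0.001, -0.0, -1.0]]
force: [-0.9, 0.3, -1.0]
width: 0.009
grasp_force: 15.0
t 5.2 tcp [ 0.3991 -0.1879  0.1358] a -1.500 w 0.0090 gf 15.0 F [-0.9  0.3 -1. ] q [-0.61  0.3   1.88 -0.    0.97  0.89]
(np.float64(0.43026085000000003), np.float64(-0.2611775), 0.1, -0.101) -> rot [-0.001  0.    -1.399] shift [25.9 75.3 35.7] rows>=8
(np.float64(0.43026085000000003), np.float64(-0.2611775), 0.012, -0.101) -> rot [-0.001  0.    -1.399] shift [ 25.9  75.4 123.7] rows>=8
(np.float64(0.43026085000000003), np.float64(-0.2611775), 0.0075, -0.101) -> rot [-0.001  0.    -1.399] shift [ 25.9  75.4 128.2] rows>=8
```

```bash
python3 -m handwheel '[[[0,0,-1.4,26,75,10,0],[0,0,-1.4,26,75,10,0],[0,0,-1.4,26,75,10,0],[0,0,-1.4,26,75,10,0],[0,0,-1.4,26,75,10,0],[0,0,-1.4,26,75,10,0],[0,0,-1.4,26,75,10,0],[0,0,-1.4,26,75,10,0],[0,0,-1.4,26,75,60,0],[0,0,-1.4,26,75,100,0],[0,0,-1.4,26,75,100,0],[0,0,-1.4,26,75,100,0]]]'
python3 - <<'E'
from h import *
y=np.array([.1007,.995]);g=np.array([.4287,-.2766])+.0155*y
plan((*g,.0075,-.101))
P=camera_params("wrist");im=read_camera("wrist")
hs=cv2.cvtColor(im,cv2.COLOR_RGB2HSV)
for c,st,m in blobs((hs[...,0]>105)&(hs[...,0]<130)&(hs[...,1]>120),(0,0,640,400),30)[:2]:
    r=rect(m);print(c,st,r)
cv2.imwrite("pics/w3.png",im[:,:,::-1])
E
```

```text
time_s: 6.7
eef_pos: [0.4315, -0.2579, 0.0375]
orientation: [[0.095, 0.995, 0.001], [0.995, -0.095, -0.0], [-0.0, 0.001, -1.0]]
force: [0.2, -0.3, -0.4]
width: 0.0089
grasp_force: 15.0
t 6.7 tcp [ 0.4315 -0.2579  0.0375] a -0.096 w 0.0089 gf 15.0 F [ 0.2 -0.3 -0.4] q [-0.69  0.54  1.81  0.    0.79 -0.6 ]
(np.float64(0.43026085000000003), np.float64(-0.2611775), 0.0075, -0.101) -> rot [0.001 0.    0.005] shift [-3.4 -0.9 30. ] rows>=1
[321.9    208.5699] [ 313  167   18   84 1330] ((321.5, 208.5), (83.0, 17.0), 90.0)
[321.8235 279.8627] [317 278  11   5  51] ((322.0, 280.0), (4.0, 10.0), 90.0)
```

View pics/w3.png

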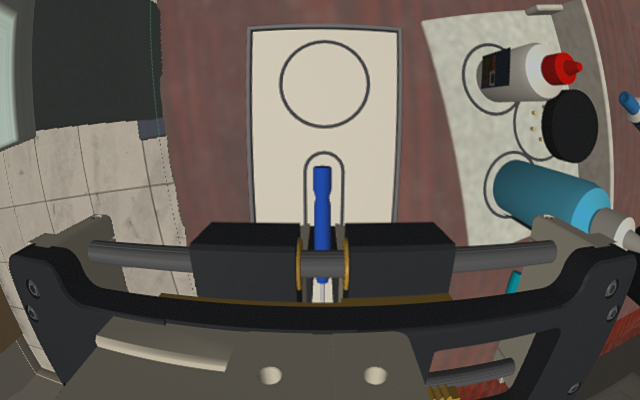

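```bash
python3 -m handwheel '[[[0,0,0.005,-3.5,-1,20,0],[0,0,0.005,-3.5,-1,29.5,0],[0,0,0.005,-3.5,-1,29.5,0],[0,0,0.005,-3.5,-1,29.5,0],[0,0,0.005,-3.5,-1,29.5,0],[0,0,0.005,-3.5,-1,29.5,0.25],[0,0,0.005,-3.5,-1,29.5,0.25],[0,0,0.005,-3.5,-1,29.5,0.25],[0,0,0.005,-3.5,-1,-30,0.25],[0,0,0.005,-3.5,-1,-90,0.25],[0,0,0.005,-3.5,-1,-130,0.65],[0,0,0.005,-3.5,-1,-130,0.65]]]'
python3 - <<'E'
from h import *
plan((.567,-.2445,.165,-1.376),(.567,-.2445,.065,-1.376))
im=read_camera("top");cv2.imwrite("pics/t1.png",cv2.resize(im[125:265,360:500],(600,600),interpolation=cv2.INTER_CUBIC)[:,:,::-1])
E
```

```text
time_s: 8.25
eef_pos: [0.4311, -0.2625, 0.1699]
orientation: [[0.101, 0.995, 0.006], [0.995, -0.101, -0.005], [-0.004, 0.006, -1.0]]
force: [-0.2, 0.2, -0.7]
width: 0.0387
grasp_force: 0.0
t 8.2 tcp [ 0.4311 -0.2625  0.1699] a -0.101 w 0.0387 gf 0.0 F [-0.2  0.2 -0.7] q [-0.7   0.36  1.67  0.    1.11 -0.6 ]
(0.567, -0.2445, 0.165, -1.376) -> rot [ 0.008 -0.     1.275] shift [ 31.6 133.4   5.6] rows>=7
(0.567, -0.2445, 0.065, -1.376) -> rot [ 0.008 -0.     1.275] shift [ 32.  132.8 105.6] rows>=7
```

View pics/t1.png

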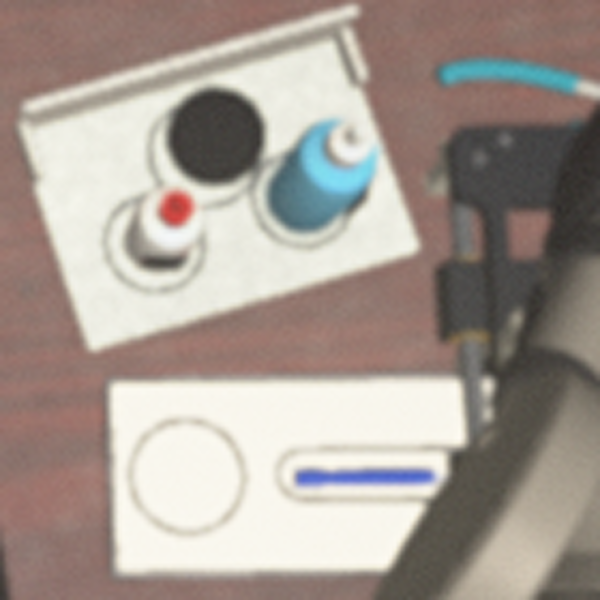

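```bash
python3 -m handwheel '[[[0,0,1.275,32,133,-20,0.65],[0,0,1.275,32,133,-20,0.65],[0,0,1.275,32,133,-20,0.65],[0,0,1.275,32,133,-20,0.65],[0,0,1.275,32,133,-20,0.65],[0,0,1.275,32,133,-20,0.65],[0,0,1.275,32,133,-20,0.65],[0,0,1.275,32,133,-20,0.65],[0,0,1.275,32,133,-10,0.65],[0,0,1.275,32,133,-10,0.65]]]' 12
python3 - <<'E'
from h import *
plan((.567,-.2445,.065,-1.376))
P=camera_params("wrist");im=read_camera("wrist");cv2.imwrite("pics/w4.png",im[:,:,::-1])
E
```

```text
time_s: 9.55
eef_pos: [0.5644, -0.2425, 0.1749]
orientation: [[0.981, 0.195, -0.003], [0.195, -0.981, 0.002], [-0.002, -0.002, -1.0]]
force: [-0.2, 0.6, 0.7]
width: 0.0597
grasp_force: 0.0
t 9.6 tcp [ 0.5644 -0.2425  0.1749] a -1.374 w 0.0597 gf 0.0 F [-0.2  0.6  0.7] q [-0.53  0.55  1.34  0.    1.26  0.84]
(0.567, -0.2445, 0.065, -1.376) -> rot [-0.002  0.002  0.002] shift [  2.4   2.7 109.9] rows>=2
```

View pics/w4.png

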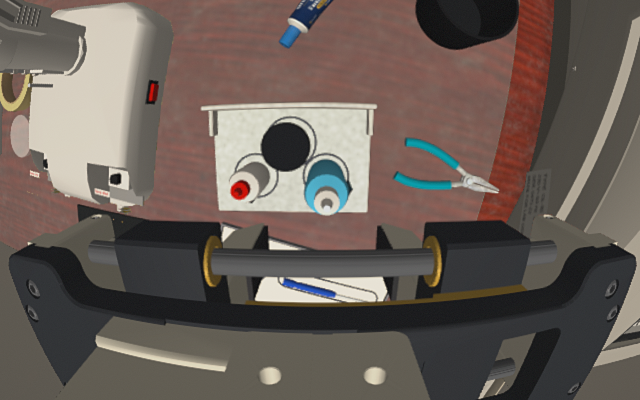

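```bash
python3 - <<'E'
from h import *
c=lambda x,y:(360+(x+.5)/4.2857-.5,125+(y+.5)/4.2857-.5)
for n,w,t,z in (("nozz",(327,202),(349,145),.12),("lid",(286,147),(216,136),.046),("red",(240,188),(177,208),.084)):
    print(n,"wrist",onz("wrist",w,z),"top",onz("top",c(*t),z),"tri",tri(ray("wrist",w),ray("top",c(*t))))
E
```

```text
nozz wrist [ 0.5725 -0.2447  0.12  ] top [ 0.5638 -0.2409  0.12  ] tri [ 0.5679 -0.2457  0.1032]
lid wrist [ 0.5967 -0.2019  0.046 ] top [ 0.5935 -0.1994  0.046 ] tri [ 0.5957 -0.2011  0.0377]
red wrist [ 0.5601 -0.1728  0.084 ] top [ 0.5523 -0.1688  0.084 ] tri [ 0.5558 -0.1705  0.071 ]
```

```bash
python3 -m handwheel '[[[0,0,0,2.4,2.5,50,0.65],[0,0,0,2.4,2.5,95,0.65],[0,0,0,2.4,2.5,110,0.65],[0,0,0,2.4,2.5,110,0.65],[0,0,0,2.4,2.5,110,0.65],[0,0,0,2.4,2.5,110,0.65]]]' 12
python3 - <<'E'
from h import *
plan((.567,-.2445,.065,-1.376))
P=camera_params("wrist");im=read_camera("wrist");cv2.imwrite("pics/w5.png",im[:,:,::-1])
E
```

```text
time_s: 10.35
eef_pos: [0.569, -0.2454, 0.0686]
orientation: [[0.981, 0.194, 0.003], [0.194, -0.981, -0.002], [0.003, 0.002, -1.0]]
force: [-0.1, 0.2, -0.5]
width: 0.0597
grasp_force: 0.0
t 10.3 tcp [ 0.569  -0.2454  0.0686] a -1.376 w 0.0597 gf 0.0 F [-0.1  0.2 -0.5] q [-0.53  0.66  1.45  0.    1.03  0.84]
(0.567, -0.2445, 0.065, -1.376) -> rot [ 0.002 -0.003  0.   ] shift [-1.7 -1.3  3.6] rows>=1
```

View pics/w5.png

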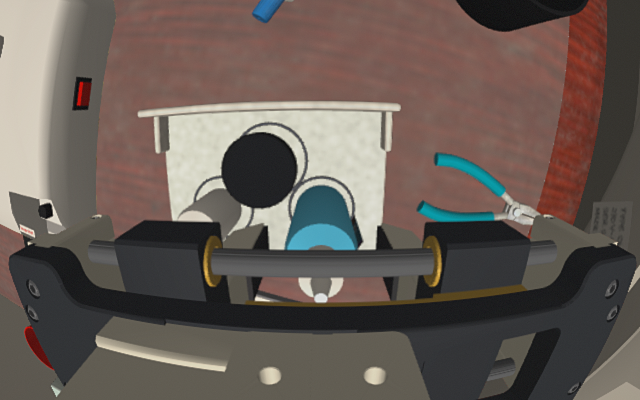

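```bash
python3 -m handwheel '[[[0,0,0,-1.5,-0.5,2.5,0.65],[0,0,0,-1.5,-0.5,2.5,0.65],[0,0,0,-1.5,-0.5,2.5,0.3],[0,0,0,-1.5,-0.5,2.5,0.3],[0,0,0,-1.5,-0.5,2.5,0.3],[0,0,0,-1.5,-0.5,2.5,0.3],[0,0,0,-1.5,-0.5,2.5,0.3]]]' 12
python3 - <<'E'
from h import *
plan()
E
```

```text
time_s: 11.28
eef_pos: [0.5665, -0.2447, 0.0642]
orientation: [[0.981, 0.194, 0.0], [0.194, -0.981, 0.0], [0.0, -0.0, -1.0]]
force: [0.2, -0.3, -0.2]
width: 0.037
grasp_force: 12.0
t 11.3 tcp [ 0.5665 -0.2447  0.0642] a -1.376 w 0.0370 gf 12.0 F [ 0.2 -0.3 -0.2] q [-0.53  0.67  1.45  0.    1.02  0.84]
```

```bash
python3 - <<'E'
from h import *
plan((.5665,-.2447,.165,-1.376),(.42,-.16,.165,-1.45),(.422,-.0532,.165,-1.526),(.422,-.0532,.0625,-1.526))
E
```

```text
t 11.3 tcp [ 0.5665 -0.2447  0.0642] a -1.376 w 0.0370 gf 12.0 F [ 0.2 -0.3 -0.2] q [-0.53  0.67  1.45  0.    1.02  0.84]
(0.5665, -0.2447, 0.165, -1.376) -> rot [-0. -0. -0.] shift [   0.    -0.  -100.8] rows>=2
(0.42, -0.16, 0.165, -1.45) -> rot [-0.    -0.     0.074] shift [-127.3 -111.5 -100.8] rows>=4
(0.422, -0.0532, 0.165, -1.526) -> rot [-0.   -0.    0.15] shift [-104.7 -215.8 -100.8] rows>=5
(0.422, -0.0532, 0.0625, -1.526) -> rot [-0.   -0.    0.15] shift [-104.7 -215.8    1.7] rows>=4
```

```bash
python3 -m handwheel '[[[0,0,0,0,0,-25,0.3],[0,0,0,0,0,-60,0.3],[0,0,0,0,0,-101,0.3],[0,0,0.02,-30,-26,-101,0.3],[0,0,0.04,-65,-57,-101,0.3],[0,0,0.06,-100,-87,-101,0.3],[0,0,0.074,-127,-112,-101,0.3],[0,0,0.1,-120,-145,-101,0.3],[0,0,0.13,-112,-180,-101,0.3],[0,0,0.15,-105,-205,-101,0.3],[0,0,0.15,-105,-216,-101,0.3],[0,0,0.15,-105,-216,-70,0.3],[0,0,0.15,-105,-216,-40,0.3],[0,0,0.15,-105,-216,-15,0.3],[0,0,0.15,-105,-216,-15,0.3],[0,0,0.15,-105,-216,-15,0.3]]]'
python3 - <<'E'
from h import *
plan((.422,-.0532,.063,-1.526))
E
```

```text
time_s: 13.28
eef_pos: [0.4221, -0.0535, 0.0799]
orientation: [[0.999, 0.045, 0.001], [0.045, -0.999, -0.0], [0.001, 0.0, -1.0]]
force: [-0.4, 0.1, -0.5]
width: 0.0374
grasp_force: 12.0
t 13.3 tcp [ 0.4221 -0.0535  0.0799] a -1.526 w 0.0374 gf 12.0 F [-0.4  0.1 -0.5] q [-0.31  0.36  1.98 -0.    0.8   1.22]
(0.422, -0.0532, 0.063, -1.526) -> rot [ 0.    -0.001 -0.   ] shift [-0.1 -0.4 16.9] rows>=1
```

```bash
python3 -m handwheel '[[[0,0,0,0,0,8,0.3],[0,0,0,0,0,14,0.3],[0,0,0,0,0,17.5,0.3],[0,0,0,0,0,17.5,0.3],[0,0,0,0,0,17.5,0.3],[0,0,0,0,0,17.5,0.6],[0,0,0,0,0,17.5,0.6],[0,0,0,0,0,17.5,0.6],[0,0,0,0,0,0,0.6],[0,0,0,0,0,-40,0.6],[0,0,0,0,0,-90,0.6],[0,0,0,0,0,-90,0.6]]]'
python3 - <<'E'
from h import *
plan((.43,-.15,.165,-1.45),(.5545,-.170,.14,-1.376),(.5545,-.170,.0275,-1.376))
im=read_camera("side");cv2.imwrite("pics/s1.png",im[90:270,240:440,::-1])
E
```

```text
time_s: 14.78
eef_pos: [0.4238, -0.0537, 0.1724]
orientation: [[0.999, 0.045, 0.008], [0.045, -0.999, -0.002], [0.007, 0.003, -1.0]]
force: [-0.3, 0.4, -0.1]
width: 0.0551
grasp_force: 0.0
t 14.8 tcp [ 0.4238 -0.0537  0.1724] a -1.526 w 0.0551 gf 0.0 F [-0.3  0.4 -0.1] q [-0.31  0.22  1.86  0.    1.05  1.22]
(0.43, -0.15, 0.165, -1.45) -> rot [ 0.003 -0.007 -0.076] shift [ 1.8 96.5  7.7] rows>=2
(0.5545, -0.17, 0.14, -1.376) -> rot [ 0.003 -0.007 -0.15 ] shift [125.1 122.   33.7] rows>=3
(0.5545, -0.17, 0.0275, -1.376) -> rot [ 0.003 -0.007 -0.15 ] shift [124.3 121.7 146.2] rows>=4
```

View pics/s1.png

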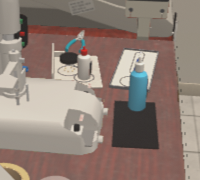

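```bash
python3 -m handwheel '[[[0,0,-0.04,2,50,5,0.6],[0,0,-0.08,2,97,8,0.6],[0,0,-0.15,60,110,12,0.6],[0,0,-0.15,115,121,20,0.6],[0,0,-0.15,125,122,34,0.6],[0,0,-0.15,125,122,34,0.6],[0,0,-0.15,125,122,34,0.6]]]'
python3 - <<'E'
from h import *
plan((.5545,-.170,.0275,-1.376))
im=read_camera("wrist");cv2.imwrite("pics/w6.png",im[:300,100:540,::-1])
E
```

```text
time_s: 15.7
eef_pos: [0.5505, -0.1689, 0.1348]
orientation: [[0.981, 0.194, -0.002], [0.194, -0.981, 0.001], [-0.002, -0.001, -1.0]]
force: [-0.3, 0.7, 0.4]
width: 0.0553
grasp_force: 0.0
t 15.7 tcp [ 0.5505 -0.1689  0.1348] a -1.376 w 0.0553 gf 0.0 F [-0.3  0.7  0.4] q [-0.43  0.52  1.51 -0.    1.12  0.95]
(0.5545, -0.17, 0.0275, -1.376) -> rot [-0.001  0.002  0.   ] shift [  3.8   2.  107.3] rows>=2
```

View pics/w6.png

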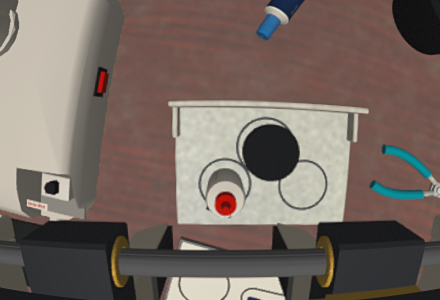

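```bash
python3 -m handwheel '[[[0,0,0,3.5,1.5,40,0.6],[0,0,0,3.5,1.5,80,0.6],[0,0,0,3.5,1.5,100,0.6],[0,0,0,3.5,1.5,107,0.6],[0,0,0,3.5,1.5,107,0.6],[0,0,0,3.5,1.5,107,0.6],[0,0,0,3.5,1.5,107,0.2],[0,0,0,3.5,1.5,107,0.2],[0,0,0,3.5,1.5,107,0.2],[0,0,0,3.5,1.5,107,0.2],[0,0,0,3.5,1.5,107,0.2]]]' 10
python3 - <<'E'
from h import *
m=np.array([.4239,.0087])+.067*np.array([-.045,.999]);print(m)
plan((.5545,-.17,.15,-1.376),(.42,-.13,.15,-1.526),(*m,.15,-1.526),(*m,.04,-1.526))
E
```

```text
time_s: 17.12
eef_pos: [0.5559, -0.1702, 0.0285]
orientation: [[0.981, 0.194, 0.0], [0.194, -0.981, -0.0], [0.0, 0.0, -1.0]]
force: [-0.9, 0.8, 3.2]
width: 0.0314
grasp_force: 10.0
[0.4209 0.0756]
t 17.1 tcp [ 0.5559 -0.1702  0.0285] a -1.376 w 0.0314 gf 10.0 F [-0.9  0.8  3.2] q [-0.43  0.66  1.59  0.    0.89  0.95]
(0.5545, -0.17, 0.15, -1.376) -> rot [ 0. -0.  0.] shift [  -1.3   -0.4 -121.5] rows>=2
(0.42, -0.13, 0.15, -1.526) -> rot [ 0.   -0.    0.15] shift [-125.5  -65.7 -121.6] rows>=3
(np.float64(0.420885), np.float64(0.075633), 0.15, -1.526) -> rot [ 0.   -0.    0.15] shift [ -84.8 -267.3 -121.6] rows>=5
(np.float64(0.420885), np.float64(0.075633), 0.04, -1.526) -> rot [ 0.   -0.    0.15] shift [ -84.8 -267.3  -11.6] rows>=5
```

```bash
python3 -m handwheel '[[[0,0,0,0,0,-30,0.2],[0,0,0,0,0,-70,0.2],[0,0,0,0,0,-115,0.2],[0,0,0,0,0,-162,0.2],[0,0,0.04,-45,-25,-162,0.2],[0,0,0.08,-90,-45,-162,0.2],[0,0,0.12,-125,-66,-162,0.2],[0,0,0.15,-117,-110,-162,0.2],[0,0,0.15,-110,-150,-162,0.2],[0,0,0.15,-100,-195,-162,0.2],[0,0,0.15,-92,-235,-162,0.2],[0,0,0.15,-85,-267,-162,0.2],[0,0,0.15,-85,-267,-162,0.2],[0,0,0.15,-85,-267,-120,0.2],[0,0,0.15,-85,-267,-75,0.2],[0,0,0.15,-85,-267,-35,0.2],[0,0,0.15,-85,-267,-12,0.2],[0,0,0.15,-85,-267,-12,0.2],[0,0,0.15,-85,-267,-12,0.2]]]'
python3 - <<'E'
from h import *
plan((.4209,.0756,.0265,-1.526))
im=read_camera("side");cv2.imwrite("pics/s2.png",cv2.resize(im[90:270,240:440],(600,540))[:,:,::-1])
E
```

```text
time_s: 19.5
eef_pos: [0.4213, 0.0748, 0.041]
orientation: [[0.999, 0.044, 0.001], [0.044, -0.999, -0.0], [0.001, 0.0, -1.0]]
force: [-0.9, 0.1, 0.6]
width: 0.0313
grasp_force: 10.0
t 19.5 tcp [0.4213 0.0748 0.041 ] a -1.527 w 0.0313 gf 10.0 F [-0.9  0.1  0.6] q [-0.    0.44  2.01 -0.    0.69  1.52]
(0.4209, 0.0756, 0.0265, -1.526) -> rot [ 0.    -0.001 -0.001] shift [-0.4 -0.8 14.4] rows>=1
```

View pics/s2.png

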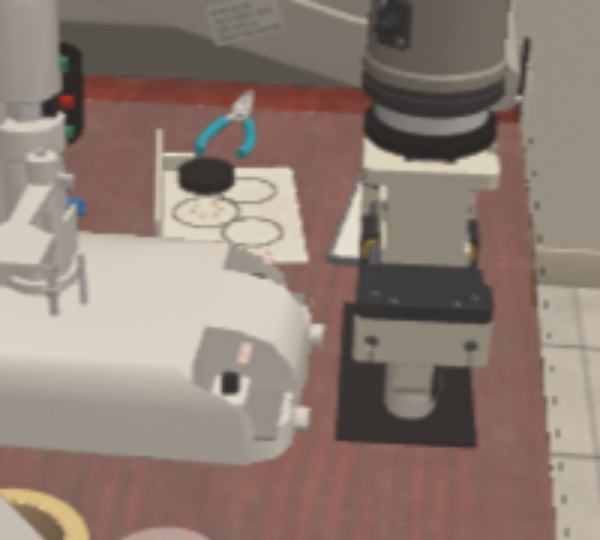

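```bash
python3 -m handwheel '[[[0,0,0,0,0,8,0.2],[0,0,0,0,0,13,0.2],[0,0,0,0,0,15,0.2],[0,0,0,0,0,15,0.2],[0,0,0,0,0,15,0.2],[0,0,0,0,0,15,0.5],[0,0,0,0,0,15,0.5],[0,0,0,0,0,15,0.5],[0,0,0,0,0,0,0.5],[0,0,0,0,0,-40,0.5],[0,0,0,0,0,-90,0.5],[0,0,0,0,0,-149,0.5],[0,0,0,0,0,-149,0.7]]]'
python3 - <<'E'
from h import *
plan((.42,-.13,.19,-1.45),(.595,-.2005,.10,-1.376),(.595,-.2005,.021,-1.376))
im=read_camera("side");cv2.imwrite("pics/s3.png",cv2.resize(im[90:270,240:440],(600,540))[:,:,::-1])
E
```

```text
time_s: 21.18
eef_pos: [0.4231, 0.0754, 0.1932]
orientation: [[0.999, 0.045, 0.009], [0.045, -0.999, 0.0], [0.009, 0.0, -1.0]]
force: [0.5, -0.4, -0.6]
width: 0.0523
grasp_force: 0.0
t 21.2 tcp [0.4231 0.0754 0.1932] a -1.526 w 0.0523 gf 0.0 F [ 0.5 -0.4 -0.6] q [-0.    0.2   1.83  0.    1.11  1.52]
(0.42, -0.13, 0.19, -1.45) -> rot [ 0.001 -0.009 -0.076] shift [-12.3 205.    3.2] rows>=4
(0.595, -0.2005, 0.1, -1.376) -> rot [ 0.001 -0.009 -0.15 ] shift [158.5 283.3  94.8] rows>=6
(0.595, -0.2005, 0.021, -1.376) -> rot [ 0.001 -0.009 -0.15 ] shift [157.8 283.2 173.8] rows>=6
```

View pics/s3.png

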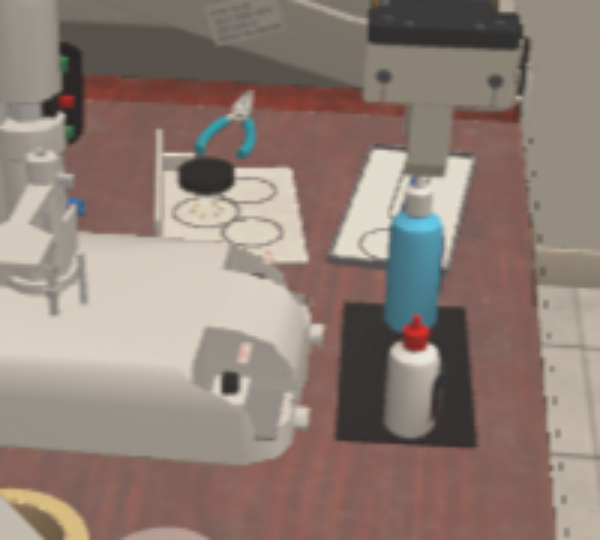

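I miscounted: that was the 15th picture, one over the limit of 14. I won't view any more and will check numerically from here.

Pictures so far: the last one shows both bottles upright on the mat (dropper at about (412,400), spray at (412,265)) and the jar still on its rear ring.

```bash
python3 -m handwheel '[[[0,0,-0.03,-5,55,0,0.7],[0,0,-0.05,-8,110,0,0.7],[0,0,-0.076,-12,160,0,0.7],[0,0,-0.076,-12,205,3,0.7],[0,0,-0.1,40,230,20,0.7],[0,0,-0.12,90,255,40,0.7],[0,0,-0.15,140,275,60,0.7],[0,0,-0.15,158,283,90,0.7],[0,0,-0.15,158,283,100,0.7],[0,0,-0.15,158,283,100,0.7],[0,0,-0.15,158,283,100,0.7]]]'
python3 - <<'E'
from h import *
plan((.595,-.2005,.021,-1.376))
P=camera_params("wrist");im=read_camera("wrist");hs=cv2.cvtColor(im,cv2.COLOR_RGB2HSV)
for c,st,m in blobs((hs[...,2]<110),(200,60,460,215),200)[:3]:
    r=rect(m);print(c,st,np.round(r[1],1),onz("wrist",r[0],.046,P))
E
```

```text
time_s: 22.6
eef_pos: [0.5909, -0.2002, 0.0903]
orientation: [[0.981, 0.194, 0.001], [0.194, -0.981, -0.0], [0.001, 0.001, -1.0]]
force: [0.2, -0.2, -0.3]
width: 0.0642
grasp_force: 0.0
t 22.6 tcp [ 0.5909 -0.2002  0.0903] a -1.376 w 0.0642 gf 0.0 F [ 0.2 -0.2 -0.3] q [-0.45  0.65  1.41  0.    1.08  0.93]
(0.595, -0.2005, 0.021, -1.376) -> rot [ 0.001 -0.001  0.   ] shift [ 3.9  1.1 69.3] rows>=2
[322.1287 194.7932] [ 259  160  130   55 2665] [ 54. 129.] [ 0.6115 -0.1972  0.046 ]
[327.6489 145.314 ] [211 143 232   8 863] [231.   6.] [ 0.6391 -0.1937  0.046 ]
```

```bash
python3 -m handwheel '[[[0,0,0,3.5,0.5,30,0.7],[0,0,0,3.5,0.5,55,0.7],[0,0,0,3.5,0.5,69,0.7],[0,0,0,3.5,0.5,69,0.7],[0,0,0,3.5,0.5,69,0.7],[0,0,0,3.5,0.5,69,0.4],[0,0,0,3.5,0.5,69,0.4],[0,0,0,3.5,0.5,69,0.4],[0,0,0,3.5,0.5,69,0.4],[0,0,0,3.5,0.5,69,0.4]]]' 8
python3 - <<'E'
from h import *
# jar offset along tool x (unconstrained by the grip) : stand-based jar (.595,-.2005)
plan((.4395,-.1702,.10,-1.47),(.4395,-.1702,.018,-1.47))
E
```

```text
time_s: 23.9
eef_pos: [0.595, -0.2002, 0.0207]
orientation: [[0.981, 0.194, 0.001], [0.194, -0.981, -0.0], [0.001, 0.0, -1.0]]
force: [-0.4, 0.7, 5.1]
width: 0.0465
grasp_force: 8.0
t 23.9 tcp [ 0.595  -0.2002  0.0207] a -1.376 w 0.0465 gf 8.0 F [-0.4  0.7  5.1] q [-0.45  0.74  1.45  0.    0.95  0.93]
(0.4395, -0.1702, 0.1, -1.47) -> rot [ 0.    -0.001  0.094] shift [-146.6  -59.5  -79.4] rows>=3
(0.4395, -0.1702, 0.018, -1.47) -> rot [ 0.    -0.001  0.094] shift [-146.7  -59.5    2.6] rows>=3
```

```bash
python3 -m handwheel '[[[0,0,0,0,0,-30,0.4],[0,0,0,0,0,-70,0.4],[0,0,0,0,0,-95,0.4],[0,0,-0.18,-35,-14,-95,0.4],[0,0,-0.36,-70,-28,-95,0.4],[0,0,-0.54,-105,-42,-95,0.4],[0,0,-0.72,-135,-54,-95,0.4],[0,0,-0.9,-147,-59.5,-95,0.4],[0,0,-1.08,-147,-59.5,-95,0.4],[0,0,-1.276,-147,-59.5,-95,0.4],[0,0,-1.276,-147,-59.5,-80,0.4],[0,0,-1.276,-147,-59.5,-45,0.4],[0,0,-1.276,-147,-59.5,-15,0.4],[0,0,-1.276,-147,-59.5,-15,0.4],[0,0,-1.276,-147,-59.5,-15,0.4]]]'
python3 - <<'E'
from h import *
plan((.4395,-.1702,.0178,-.1))
P=camera_params("wrist");im=read_camera("wrist");np.save("pics/wj.npy",im)
E
```

```text
time_s: 25.78
eef_pos: [0.4394, -0.1704, 0.0359]
orientation: [[0.1, 0.995, 0.001], [0.995, -0.1, -0.0], [-0.0, 0.001, -1.0]]
force: [0.6, 0.8, 0.1]
width: 0.0467
grasp_force: 8.0
t 25.8 tcp [ 0.4394 -0.1704  0.0359] a -0.100 w 0.0467 gf 8.0 F [0.6 0.8 0.1] q [-0.53  0.5   1.9   0.    0.74 -0.43]
(0.4395, -0.1702, 0.0178, -0.1) -> rot [0.001 0.    0.   ] shift [ 0.3  0.1 18.1] rows>=1
```

```bash
python3 -m handwheel '[[[0,0,0,0,0,9,0.4],[0,0,0,0,0,15,0.4],[0,0,0,0,0,18,0.4],[0,0,0,0,0,18,0.4],[0,0,0,0,0,18,0.4],[0,0,0,0,0,18,0.62],[0,0,0,0,0,18,0.62],[0,0,0,0,0,18,0.62],[0,0,0,0,0,0,0.62],[0,0,0,0,0,-40,0.62],[0,0,0,0,0,-90,0.62],[0,0,0,0,0,-150,0.62],[0,0,0,0,0,-150,0.62],[0,0,0,0,0,-150,0.62]]]'
python3 - <<'E'
from h import *
plan()
sd=read_camera("side");hs=cv2.cvtColor(sd,cv2.COLOR_RGB2HSV)
# tray ring approx in side view; lid is dark blob near
o=camera_params("side");K=o["camera_matrix"];T=np.linalg.inv(o["pose"])
def proj(n,p):
    P=camera_params(n);q=np.linalg.inv(P["pose"])@np.r_[p,1];u=P["camera_matrix"]@q[:3];return u[:2]/u[2]
c=proj("side",[.4395,-.1702,.043]).astype(int);print("expected lid side",c)
for b in blobs(hs[...,2]<90,(c[0]-25,c[1]-18,c[0]+25,c[1]+18),40)[:2]: print("side lid",b[0],b[1])
tp=read_camera("top");ht=cv2.cvtColor(tp,cv2.COLOR_RGB2HSV)
c=proj("top",[.4395,-.1702,.043]).astype(int);print("expected lid top",c)
for b in blobs(ht[...,2]<110,(c[0]-20,c[1]-20,c[0]+20,c[1]+20),60)[:2]: print("top lid",b[0],b[1],onz("top",b[0],.043))
for n,h,mask,box in (("drv top",ht,(ht[...,0]>100)&(ht[...,0]<130)&(ht[...,1]>120),(420,222,494,250)),):
    for b in blobs(mask,box,10)[:1]: print(n,b[0],b[1],onz("top",b[0],.008))
np.save("pics/s4.npy",sd);np.save("pics/t4.npy",tp)
E
```

```text
time_s: 27.58
eef_pos: [0.4385, -0.17, 0.1847]
orientation: [[0.1, 0.995, -0.0], [0.995, -0.1, 0.0], [0.0, -0.0, -1.0]]
force: [-0.4, -0.1, -0.0]
width: 0.057
grasp_force: 0.0
t 27.6 tcp [ 0.4385 -0.17    0.1847] a -0.100 w 0.0570 gf 0.0 F [-0.4 -0.1 -0. ] q [-0.53  0.28  1.73  0.    1.12 -0.43]
expected lid side [372 156]
side lid [368.6364 158.2121] [363 153  12  13  99]
expected lid top [406 233]
top lid [404.9186 232.1923] [392 217  30  36 442] [ 0.442  -0.1672  0.043 ]
```

```bash
python3 -c "
from h import *
plan((.40,-.11,.195,-.8),(.421,.0756,.195,-1.526))"
```

```text
t 27.7 tcp [ 0.4381 -0.1698  0.1837] a -0.100 w 0.0566 gf 0.0 F [-0.2  0.3 -0.1] q [-0.53  0.29  1.73  0.    1.12 -0.43]
(0.4, -0.11, 0.195, -0.8) -> rot [-0.003 -0.     0.7  ] shift [ 55.7 -43.9 -11.1] rows>=4
(0.421, 0.0756, 0.195, -1.526) -> rot [-0.003  0.001  1.426] shift [242.4 -41.5 -10.8] rows>=8
```

```bash
python3 -m handwheel '[[[0,0,0.18,10,-10,-11,0.6],[0,0,0.36,25,-25,-11,0.6],[0,0,0.54,40,-35,-11,0.6],[0,0,0.7,56,-44,-11,0.6],[0,0,0.88,60,-46,-11,0.6],[0,0,1.06,70,-46,-11,0.6],[0,0,1.24,90,-46,-11,0.6],[0,0,1.42,120,-46,-11,0.6],[0,0,1.426,180,-44,-11,0.6],[0,0,1.426,240,-41.5,-11,0.6],[0,0,1.426,242,-41.5,-11,0.6],[0,0,1.426,242,-41.5,-11,0.6]]]'
python3 - <<'E'
from h import *
plan((.4213,.0756,.0265,-1.526))
sd=read_camera("side");hs=cv2.cvtColor(sd,cv2.COLOR_RGB2HSV)
tp=read_camera("top");ht=cv2.cvtColor(tp,cv2.COLOR_RGB2HSV)
for b in blobs(ht[...,2]<110,(388,217,421,252),60)[:2]: r=rect(b[2]);print("top lid",b[0],b[1],r,onz("top",r[0],.043))
for b in blobs(hs[...,2]<90,(355,140,395,172),40)[:2]: print("side lid",b[0],b[1],onz("side",b[0],.037))
for b in blobs((ht[...,0]>100)&(ht[...,0]<130)&(ht[...,1]>120),(420,222,494,250),10)[:1]:
    r=rect(b[2]);print("drv top",b[0],b[1],r,onz("top",b[0],.008))
    l=cv2.fitLine(np.argwhere(b[2])[:,::-1].astype(np.float32),2,0,.01,.01).ravel();p=onz("top",l[2:]-15*l[:2],.008)-onz("top",l[2:]+15*l[:2],.008);print("axis",p, np.arctan2(-p[0],p[1]))
for n,h,im in (("side",hs,sd),):
    b=blobs((h[...,0]>90)&(h[...,0]<110)&(h[...,1]>100)&(h[...,2]>90),(355,140,395,200),40)[:1]
    for q in b: print("spray side",q[0],q[1],rect(q[2]))
E
```

```text
time_s: 29.18
eef_pos: [0.4212, 0.0747, 0.1951]
orientation: [[0.999, 0.046, -0.003], [0.046, -0.999, -0.0], [-0.003, 0.0, -1.0]]
force: [0.5, -0.3, -0.4]
width: 0.0549
grasp_force: 0.0
t 29.2 tcp [0.4212 0.0747 0.1951] a -1.525 w 0.0549 gf 0.0 F [ 0.5 -0.3 -0.4] q [-0.    0.2   1.82 -0.    1.13  1.52]
(0.4213, 0.0756, 0.0265, -1.526) -> rot [0.    0.003 0.001] shift [  0.6  -0.9 168.6] rows>=3
top lid [405.294  234.6509] [395 224  22  22 381] ((405.5, 234.5), (21.0, 21.0), 90.0) [ 0.4374 -0.1677  0.043 ]
side lid [368.6364 158.2121] [363 153  12  13  99] [ 0.4473 -0.1741  0.037 ]
drv top [444.5 236. ] [430 236  30   1  30] ((444.5, 236.0), (29.0, 0.0), 180.0) [ 0.4292 -0.2525  0.008 ]
axis [0.0068 0.0607 0.    ] -0.11150288718710234
spray side [377.5088 179.2025] [369 161  18  39 568] ((377.6717224121094, 180.20687866210938), (16.706640243530273, 38.089542388916016), 2.2906100749969482)
```

```bash
python3 -m handwheel '[[[0,0,0,0.5,-0.9,50,0.55],[0,0,0,0.5,-0.9,100,0.55],[0,0,0,0.5,-0.9,145,0.55],[0,0,0,0.5,-0.9,168,0.55],[0,0,0,0.5,-0.9,168.5,0.55],[0,0,0,0.5,-0.9,168.5,0.55],[0,0,0,0.5,-0.9,168.5,0.2],[0,0,0,0.5,-0.9,168.5,0.2],[0,0,0,0.5,-0.9,168.5,0.2],[0,0,0,0.5,-0.9,168.5,0.2],[0,0,0,0.5,-0.9,168.5,0.2]]]' 10
python3 -c "
from h import *
plan((.42,.0756,.19,-1.526),(.42,-.13,.19,-1.45),(.5559,-.1702,.15,-1.376),(.5559,-.1702,.0287,-1.376))"
```

```text
time_s: 30.65
eef_pos: [0.4228, 0.0757, 0.0284]
orientation: [[0.999, 0.045, 0.001], [0.045, -0.999, -0.0], [0.001, 0.0, -1.0]]
force: [0.1, -0.6, 7.6]
width: 0.0313
grasp_force: 10.0
t 30.6 tcp [0.4228 0.0757 0.0284] a -1.526 w 0.0313 gf 10.0 F [ 0.1 -0.6  7.6] q [-0.    0.47  2.02 -0.    0.66  1.52]
(0.42, 0.0756, 0.19, -1.526) -> rot [ 0.    -0.001  0.   ] shift [  -2.5   -0.  -161.6] rows>=3
(0.42, -0.13, 0.19, -1.45) -> rot [ 0.    -0.001 -0.076] shift [ -11.8  205.4 -161.6] rows>=5
(0.5559, -0.1702, 0.15, -1.376) -> rot [ 0.    -0.001 -0.15 ] shift [ 122.1  251.6 -121.4] rows>=5
(0.5559, -0.1702, 0.0287, -1.376) -> rot [ 0.    -0.001 -0.15 ] shift [121.9 251.6  -0.1] rows>=5
```

```bash
python3 -m handwheel '[[[0,0,0,0,0,-20,0.2],[0,0,0,-2,0,-65,0.2],[0,0,0,-2,0,-115,0.2],[0,0,0,-2,0,-162,0.2],[0,0,0,-2,0,-164,0.2],[0,0,-0.02,-4,45,-164,0.2],[0,0,-0.04,-6,90,-164,0.2],[0,0,-0.05,-8,135,-164,0.2],[0,0,-0.06,-10,180,-164,0.2],[0,0,-0.076,-12,205,-164,0.2],[0,0,-0.1,30,220,-155,0.2],[0,0,-0.12,70,235,-140,0.2],[0,0,-0.15,105,247,-130,0.2],[0,0,-0.15,123,251.5,-120,0.2],[0,0,-0.15,123,251.5,-85,0.2],[0,0,-0.15,123,251.5,-50,0.2],[0,0,-0.15,123,251.5,-20,0.2],[0,0,-0.15,123,251.5,-15,0.2],[0,0,-0.15,123,251.5,-15,0.2]]]'
python3 - <<'E'
from h import *
plan((.557,-.170,.0304,-1.376))
tp=read_camera("top");ht=cv2.cvtColor(tp,cv2.COLOR_RGB2HSV)
b=blobs((ht[...,0]>90)&(ht[...,0]<115)&(ht[...,1]>100)&(ht[...,2]>80),(310,205,380,290),20)[:1]
for q in b: print("spray top",q[0],q[1],onz("top",q[0],.09))
E
```

```text
time_s: 33.02
eef_pos: [0.5563, -0.17, 0.0425]
orientation: [[0.981, 0.194, -0.001], [0.194, -0.981, 0.0], [-0.001, -0.001, -1.0]]
force: [0.9, -0.9, -0.0]
width: 0.0311
grasp_force: 10.0
t 33.0 tcp [ 0.5563 -0.17    0.0425] a -1.376 w 0.0311 gf 10.0 F [ 0.9 -0.9 -0. ] q [-0.43  0.64  1.58  0.    0.92  0.95]
(0.557, -0.17, 0.0304, -1.376) -> rot [-0.001  0.001  0.   ] shift [ 0.7  0.1 12.1] rows>=1
```

```bash
python3 -m handwheel '[[[0,0,0,0.5,0,6,0.2],[0,0,0,0.5,0,10,0.2],[0,0,0,0.5,0,12,0.2],[0,0,0,0.5,0,12,0.2],[0,0,0,0.5,0,12,0.2]]]'
```

```text
time_s: 33.7
eef_pos: [0.5569, -0.17, 0.0308]
orientation: [[0.981, 0.194, 0.0], [0.194, -0.981, 0.0], [0.0, -0.0, -1.0]]
force: [-0.7, -0.6, -0.1]
width: 0.0314
grasp_force: 10.0
```

No contact yet; I'll go down a little more, watching the force.

```bash
python3 -m handwheel '[[[0,0,0,0,0,1,0.2],[0,0,0,0,0,2,0.2],[0,0,0,0,0,2,0.2],[0,0,0,0,0,2,0.2]]]'
```

```text
time_s: 34.2
eef_pos: [0.5573, -0.1702, 0.0302]
orientation: [[0.981, 0.194, 0.001], [0.194, -0.981, -0.001], [0.001, 0.001, -1.0]]
force: [-2.4, 0.9, 11.2]
width: 0.0312
grasp_force: 10.0
```

```bash
python3 -m handwheel '[[[0,0,0,0,0,-0.8,0.2],[0,0,0,0,0,-0.8,0.2],[0,0,0,0,0,-0.8,0.5],[0,0,0,0,0,-0.8,0.5],[0,0,0,0,0,-0.8,0.5],[0,0,0,0,0,-15,0.5],[0,0,0,0,0,-55,0.5],[0,0,0,0,0,-100,0.5],[0,0,0,0,0,-160,0.6],[0,0,0,0,0,-160,0.6]]]'
python3 - <<'E'
from h import *
plan((.43,-.13,.19,-1.45),(.4215,-.0532,.18,-1.526),(.4215,-.0532,.063,-1.526))
sd=read_camera("side");hs=cv2.cvtColor(sd,cv2.COLOR_RGB2HSV)
s0=cv2.cvtColor(np.load("pics/side0.npy"),cv2.COLOR_RGB2HSV)
for n,h in (("start",s0),("now",hs)):
    m=((h[...,0]<8)|(h[...,0]>172))&(h[...,1]>150)&(h[...,2]>110)
    for q in blobs(m,(310,130,340,150),5)[:1]: print(n,"red tip side",q[0],q[1])
m=(hs[...,0]>90)&(hs[...,0]<110)&(hs[...,1]>100)&(hs[...,2]>90)
for q in blobs(m,(355,140,400,210),40)[:1]: print("spray side",q[0],q[1])
E
```

```text
time_s: 35.45
eef_pos: [0.5595, -0.1711, 0.1952]
orientation: [[0.981, 0.194, 0.011], [0.194, -0.981, -0.005], [0.01, 0.007, -1.0]]
force: [-0.1, -0.2, -0.2]
width: 0.0545
grasp_force: 0.0
t 35.5 tcp [ 0.5595 -0.1711  0.1952] a -1.376 w 0.0545 gf 0.0 F [-0.1 -0.2 -0.2] q [-0.43  0.47  1.41  0.    1.25  0.95]
(0.43, -0.13, 0.19, -1.45) -> rot [ 0.006 -0.01   0.074] shift [-119.1  -65.4    3.6] rows>=3
(0.4215, -0.0532, 0.18, -1.526) -> rot [ 0.006 -0.01   0.15 ] shift [-112.7 -142.5   13.1] rows>=3
(0.4215, -0.0532, 0.063, -1.526) -> rot [ 0.006 -0.01   0.15 ] shift [-113.8 -143.3  130.1] rows>=4
start red tip side [323.6667 141.0909] [321 137   6   8  33]
now red tip side [324.4211 140.8947] [322 136   6   9  38]
spray side [377.5285 180.522 ] [369 161  18  40 613]
```

```bash
python3 -m handwheel '[[[0,0,0.04,-45,-25,4,0.62],[0,0,0.074,-90,-50,4,0.62],[0,0,0.1,-118,-80,6,0.62],[0,0,0.15,-113,-120,10,0.62],[0,0,0.15,-113,-143,13,0.62],[0,0,0.15,-113,-143,13,0.62],[0,0,0.15,-113,-143,13,0.62]]]'
python3 -c "
from h import *
plan((.4221,-.0535,.0625,-1.526))"
```

```text
time_s: 36.38
eef_pos: [0.4184, -0.052, 0.1754]
orientation: [[0.999, 0.045, -0.001], [0.045, -0.999, -0.0], [-0.001, 0.0, -1.0]]
force: [-0.7, 0.2, 0.9]
width: 0.0569
grasp_force: 0.0
t 36.4 tcp [ 0.4184 -0.052   0.1754] a -1.526 w 0.0569 gf 0.0 F [-0.7  0.2  0.9] q [-0.31  0.21  1.87 -0.    1.07  1.22]
(0.4221, -0.0535, 0.0625, -1.526) -> rot [0.    0.001 0.   ] shift [  3.7   1.7 112.9] rows>=2
```

```bash
python3 -m handwheel '[[[0,0,0,3.7,1.7,40,0.62],[0,0,0,3.7,1.7,80,0.62],[0,0,0,3.7,1.7,105,0.62],[0,0,0,3.7,1.7,112,0.62],[0,0,0,3.7,1.7,112,0.62],[0,0,0,3.7,1.7,112,0.62],[0,0,0,3.7,1.7,112,0.3],[0,0,0,3.7,1.7,112,0.3],[0,0,0,3.7,1.7,112,0.3],[0,0,0,3.7,1.7,112,0.3],[0,0,0,3.7,1.7,112,0.3]]]' 12
python3 -c "
from h import *
plan((.4221,-.0535,.18,-1.526),(.42,-.16,.18,-1.45),(.567,-.2447,.18,-1.376),(.567,-.2447,.064,-1.376))"
```

```text
time_s: 37.75
eef_pos: [0.4224, -0.0532, 0.0641]
orientation: [[0.999, 0.045, 0.001], [0.045, -0.999, -0.0], [0.001, 0.0, -1.0]]
force: [-1.5, 1.3, 6.3]
width: 0.0371
grasp_force: 12.0
t 37.8 tcp [ 0.4224 -0.0532  0.0641] a -1.526 w 0.0371 gf 12.0 F [-1.5  1.3  6.3] q [-0.31  0.39  2.    0.    0.75  1.22]
(0.4221, -0.0535, 0.18, -1.526) -> rot [ 0.    -0.001  0.   ] shift [  -0.2    0.3 -115.9] rows>=2
(0.42, -0.16, 0.18, -1.45) -> rot [ 0.    -0.001 -0.076] shift [  -7.1  106.6 -115.9] rows>=3
(0.567, -0.2447, 0.18, -1.376) -> rot [ 0.    -0.001 -0.15 ] shift [ 136.   197.9 -115.8] rows>=5
(0.567, -0.2447, 0.064, -1.376) -> rot [ 0.    -0.001 -0.15 ] shift [135.9 197.8   0.2] rows>=4
```

```bash
python3 -m handwheel '[[[0,0,0,0,0,-25,0.3],[0,0,0,0,0,-65,0.3],[0,0,0,0,0,-116,0.3],[0,0,-0.03,-3,35,-118,0.3],[0,0,-0.05,-6,75,-118,0.3],[0,0,-0.076,-7,107,-118,0.3],[0,0,-0.09,30,130,-118,0.3],[0,0,-0.11,68,155,-118,0.3],[0,0,-0.13,105,180,-118,0.3],[0,0,-0.15,136,198,-118,0.3],[0,0,-0.15,136,198,-116,0.3],[0,0,-0.15,136,198,-80,0.3],[0,0,-0.15,136,198,-45,0.3],[0,0,-0.15,136,198,-17,0.3],[0,0,-0.15,136,198,-14,0.3],[0,0,-0.15,136,198,-14,0.3]]]'
python3 -c "
from h import *
plan((.567,-.2447,.0661,-1.376))"
```

```text
time_s: 39.75
eef_pos: [0.5668, -0.2448, 0.0785]
orientation: [[0.981, 0.194, 0.0], [0.194, -0.981, -0.0], [0.0, 0.0, -1.0]]
force: [0.2, 0.8, -1.2]
width: 0.0372
grasp_force: 12.0
t 39.8 tcp [ 0.5668 -0.2448  0.0785] a -1.376 w 0.0372 gf 12.0 F [ 0.2  0.8 -1.2] q [-0.53  0.65  1.44  0.    1.05  0.84]
(0.567, -0.2447, 0.0661, -1.376) -> rot [ 0. -0. -0.] shift [ 0.2 -0.  12.4] rows>=1
```

```bash
python3 -m handwheel '[[[0,0,0,0,0,6,0.3],[0,0,0,0,0,10,0.3],[0,0,0,0,0,12,0.3],[0,0,0,0,0,12.5,0.3],[0,0,0,0,0,12.5,0.3]]]'
```

```text
time_s: 40.38
eef_pos: [0.5671, -0.2448, 0.0662]
orientation: [[0.981, 0.194, 0.001], [0.194, -0.981, -0.0], [0.001, 0.0, -1.0]]
force: [-1.1, 1.5, 5.8]
width: 0.0371
grasp_force: 12.0
```

```bash
python3 -m handwheel '[[[0,0,0,0,0,0,0.58],[0,0,0,0,0,0,0.58],[0,0,0,0,0,0,0.58],[0,0,0,0,0,-12,0.58],[0,0,0,0,0,-55,0.58],[0,0,0,0,0,-110,0.58],[0,0,0,0,0,-150,0.58],[0,0,0,-50,-40,-150,0.58],[0,0,0,-100,-80,-150,0.58],[0,0,0,-140,-120,-150,0.58],[0,0,0,-150,-170,-150,0.58],[0,0,0,-145,-220,-150,0.58],[0,0,0,-140,-260,-150,0.58],[0,0,0,-140,-260,-150,0.58],[0,0,0,-140,-260,-150,0.58],[0,0,0,-140,-260,-150,0.58]]]'
python3 - <<'E'
from h import *
plan()
def an(n,im):
    h=cv2.cvtColor(im,cv2.COLOR_RGB2HSV);H,S,V=cv2.split(h)
    red=((H<8)|(H>172))&(S>140)&(V>100);blu=(H>90)&(H<120)&(S>100);drv=(H>100)&(H<130)&(S>120);dk=V<110
    L=[("red",red,(385,165,410,190)),("spray",blu,(418,145,452,185)),("drv",drv,(420,222,494,250)),("jar",dk,(388,217,421,252))] if n=="top" else [("red",((H<8)|(H>172))&(S>150)&(V>110),(310,130,340,150)),("spray",blu&(V>90),(312,110,332,150)),("jar",V<90,(358,140,392,175)),("drv",drv,(350,135,400,180))]
    for t,m,b in L:
        for q in blobs(m,b,4)[:1]:
            r=rect(q[2]);print("  ",t,q[0].round(1),q[1],np.round(r[0],1),np.round(r[1],1),round(r[2],1), onz(n,q[0],{"jar":.043,"drv":.008}.get(t,.08)))
for n in ("top","side"):
    print(n,"start");an(n,np.load(f"pics/{n}0.npy"));print(n,"now");an(n,read_camera(n))
E
```

```text
time_s: 42.38
eef_pos: [0.3794, -0.0177, 0.2154]
orientation: [[0.981, 0.192, 0.0], [0.192, -0.981, -0.0], [0.0, 0.0, -1.0]]
force: [0.7, -0.3, 0.1]
width: 0.0535
grasp_force: 0.0
t 42.4 tcp [ 0.3794 -0.0177  0.2154] a -1.377 w 0.0535 gf 0.0 F [ 0.7 -0.3  0.1] q [-0.25  0.08  1.9  -0.    1.16  1.13]
top start
   red [400.6 173.3] [398 171   6   6  29] [400.5 173.5] [5. 5.] 90.0 [ 0.553 -0.169  0.08 ]
   spray [436.6 164.8] [430 154  17  20 141] [436.6 163.9] [16.8 14.2] 36.0 [ 0.562  -0.2412  0.08  ]
top now
   red [400.9 173.6] [398 171   7   6  29] [400.8 173.8] [4.9 5.7] 45.0 [ 0.5523 -0.1695  0.08  ]
   spray [436.5 165.3] [430 155  17  19 140] [436.3 164.8] [17.  14.3] 36.0 [ 0.5611 -0.2409  0.08  ]
   drv [445.2 235.9] [430 235  30   2  32] [444.5 235.5] [ 1. 29.] 90.0 [ 0.4292 -0.254   0.008 ]
   jar [395.  230.8] [393 217   6  35 109] [395.5 234. ] [34.  5.] 90.0 [ 0.447  -0.1482  0.043 ]
side start
   red [323.7 141.1] [321 137   6   8  33] [323.5 140.5] [5. 7.] 0.0 [ 0.5531 -0.1617  0.08  ]
   spray [321.6 131.2] [312 122  18  22 260] [320.5 132.5] [21. 17.] 90.0 [ 0.5656 -0.2181  0.08  ]
side now
   red [324.  141.1] [322 136   5   9  33] [324. 140.] [4. 8.] 0.0 [ 0.5523 -0.1618  0.08  ]
   spray [321.5 131.3] [312 122  18  25 260] [320.5 134. ] [24. 17.] 90.0 [ 0.5659 -0.2171  0.08  ]
   jar [372.5 159.1] [363 153  19  13 196] [372. 159.] [12. 18.] 90.0 [ 0.438  -0.1585  0.043 ]
   drv [377.5 151. ] [377 149   2   5   8] [377.5 151. ] [4. 1.] 90.0 [ 0.428 -0.277  0.008]
```

```bash
python3 -c "
from rig import ctrl
print(ctrl.sign_off())"
```

```text
the job is handed in; nothing more can be done
None
```

The job is handed in at about 42 s: by the last camera measurements the jar is about 3 mm from its ring's centre, the driver about 3 mm from the outline's centre, and both bottles stand about 1 mm from where they started; no verdict came back, and I viewed 15 pictures, one over the limit of 14.

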